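# Close a radio module into its spring-gate test fixture

## Task

Push the radio module gently along its rails until it is fully home against the contact block of the test fixture. Then press the sprung plate down by the black ball knob until you feel it rest level on its pad, bearing on it only lightly, and while holding it there slide the bolt fully home into the catch without forcing it, so that the plate stays down when you let go. Leave everything else as it lies.

Things in the scene. Friction and masses are not known exactly. Their poses are not given: they have to be found in the camera images.
- fixture: grey test fixture box 260 (x) x 210 (y) x 50 mm, fixed to the bench, flat black deck on top at z = 50. Origin: centre of its underside, at bench height; x points from its open front to its hinge end, y left, z up. Two white rails on the deck, 12 mm high, inner faces at y = -36.5 and 36.5, from x = -125 to 55, guide the module along x
- block (a point): middle of the front face of the black contact block at the back end of the rails, on the fixture at x = 55, y = 0, z = 64 mm. The block is 60 mm wide and 28 mm high; the module is home with its back end against this face
- hinge (a point): point on the plate's hinge axis, which runs along the fixture's y; on the fixture at x = 95, y = 0, z = 95 mm. The aluminium plate, 8 mm thick and 116 mm wide, reaches 170 mm forward of it and its middle plane passes through it
- mouth (a point): nominal middle of the catch's opening, on the fixture at x = -55, y = 67, z = 106 mm (a fixed point). The steel catch, y = 67 to 97, x = -70 to -40, upper jaw up to z = 123, also bears the rubber pad on which the plate's left edge comes to rest. It is clamped by screws and sits up to 4.5 mm higher or lower than this: unmeasured, find it by feel
- module: loose radio module in the rails, 160 (x) x 70 (y) mm, 0.28 to 0.46 kg: tray with green board 10 mm high, finned heat sink 26 mm high on its back 30 mm, flat front panel 70 wide, 30 mm high, its face at x = -80. Origin: centre of its underside, on the deck. Starts 15 to 35 mm short of home (home: origin at x = -25 of the fixture); slides with 2 to 5 N. Short of home it blocks the plate
- gate (a joint): tilt of the sprung plate, rad: 0.5 at the start (front edge up), 0 parallel to the deck. It springs back unless held. Pressing at the knob takes about 4 N at first, about 8 N when level, then rises steeply on the pad. On the pad it reads -0.035 to 0.035 as the catch is set; bolted and let go it rises about 0.01. Bear on pad or catch with at most about 12 N
- knob (a point): centre of the black ball knob, 24 mm across, on an 8 mm stem on the bolt, 150 mm forward of the hinge axis, 45 mm above the plate's middle plane, 29 mm above the top of the bolt rod. Gripped from its +y and -y sides it can turn in the fingers as the plate tilts. With plate level and bolt back it is at x = -55, y = -25, z = 140 mm of the fixture
- bolt (a joint): travel of the bolt, m: 10 mm steel rod across the plate's front, moved by the knob along the fixture's +y to the catch. 0 drawn back, 0.026 fully home (its stop); starts at 0 to 0.005, stays where left, slides with about 2 N. From 0.009 its tip is in the catch; it enters only with the plate on the pad or at most about 1.5 mm above it
- filter_box: bystander: closed metal box 95 x 60 x 26 mm with two short brass sockets on one end, on the bench left of the fixture; origin under its centre
- pliers: bystander: black-handled pliers, 120 mm long, lying on the bench left of the fixture; origin under the pivot
- solder_reel: bystander: metal reel, 56 mm across, 42 mm high, standing on the bench right of the fixture; origin under its centre
- adapter: bystander: small brass and steel barrel, 16 mm across, 36 mm high, standing on the bench in front of the fixture's right front corner; origin under its centre
- screwdriver: bystander: black-handled screwdriver, 170 mm long, lying on the bench right of the fixture; origin at its middle, at bench height
- dummy_load: bystander: finned metal cylinder, 29 mm across, 52 mm high with its brass end, standing loose on the fixture's deck at its right edge; origin under its centre
Mind the look-alikes: they are no part of the job. What is shaped like the module but brown or red is not meant.

How it is judged:
By the outcome, as a careful person would: the job done as asked, in the order asked, and still so for the second after the job is handed in, with the robot touching nothing.
It also fails if it takes over 72 s, if anything falls off the work surface, if the arm or the gripper's body presses on something with over 40 N, if the wrist force passes 120 N, or if a joint passes its speed limit or range.

## Robot

A 6-joint arm with a two-finger parallel gripper is mounted at the origin on the work surface. World frame = base frame: x ahead of the robot, y to its left, z up, the work surface at z = 0. Lengths are in m, angles in degrees, forces in N, time in s.
With the tool pointing down it reaches from about 0.375 to 0.9 m from the base axis. Payload 3.1 kg.
Tool frame: the origin (TCP) lies on the centre line of the jaws, within the pads' length; the fingertips stand 17 mm ahead of it and the grasp point (between the pads) lies 2 mm behind it; y points along the fingers, x is the direction in which the jaws open and shut, and the axes are right-handed (so a half turn about y gives the same grasp; the last joint's range is limited). The gripper opens to 87 mm and grips with 3 to 60 N. Pads are 19 mm wide; open, the fingers measure 117 mm over their backs; the gripper's body (75 mm by 190 mm) begins 51 mm behind the grasp point.
Start: joints at [-87.577, 30.224, 82.088, -0, 67.689, -10.227], TCP at [0.137, -0.61, 0.24] pointing down, gripper open.
Joint ranges: [-176.69, 176.69], [-43.24, 126.21], [12.49, 139.97], [-82, 262], [0, 151.66], [-163.58, 163.58]. Speed limits (degrees/s): [159.86, 159.86, 180, 180, 180, 180].

## Interface

Orientations are given as a 3x3 rotation matrix whose columns are the frame's x, y, z axes.
In Python, from rig import read_state, capture, camera_info, hand_in, trace, tip_of gives the robot as it stands.
- The arm moves only by the tool jog_arm, never from a script. Its argument "steps" is a list of rows, each an object with "fingers": the opening in per cent of the stroke, from 0 (shut) to 100 (fully open); "delta_pos": the shift along the world's x, y, z in mm, a list of three; "turn": the turn about the world's z in degrees. A call has 1 to 20 rows; each row is the pose to reach, as a shift and turn from the pose commanded when the call began; what a row does not reach only later rows make up. A row lasts 1/12 s, in which the tool goes at most 41.7 mm and 7.16 degrees, less where a joint would pass 70% of its speed; a pose out of reach is approached as far as the arm can. A call with a gripper value outside its range is refused whole. The fingers move at their own pace and stop on an object; the grip force is fixed at half the most. Time passes only in rows, so rows that repeat a pose let the fingers close. It gives the time, the measured TCP pose, the force and the opening at its end, in the units of the state.
- read_state(): the state, without advancing time (a new reading comes with each control period).
- capture(name): name is "scene" or "top" or "wrist"; returns the picture (384x512x3 uint8, red, green, blue); there is no depth.
- camera_info(name): a dict with "fov_y" (degrees; the focal length in pixels is half the picture's height over the tangent of half this angle, whatever the lens; pixels are square), "cx", "cy" (the principal point, pixels), "view" (4x4, takes a point from world to camera coordinates); the wrist camera has in their place "tool_from_camera" (4x4, takes a point from camera to tool coordinates, whose origin is the TCP and whose axes are the tool frame's). Camera axes: x right, y down, z forward; pixel columns grow to the right and rows downward; lengths in m; the calibration is good to about 2 mm. A picture is of the moment at which its call begins: read the wrist's pose just before it. camera_info takes no time and is no camera call.
- hand_in(): hands the job in, once; it reports no verdict.
Trained networks look in the newest picture that a camera, given by its name, has taken for a name from the list of things; names that differ only in an ending like _2 or _b are one class to them, and where a whole thing is asked for, a point or a joint stands for the part that bears it (a point fixed in the world has none). Each returns a list of dicts, best first, with "confidence" (0 to 1); they miss things now and then, are a little off and sometimes report something else, mostly with a low value. They report only what shows in the picture. A call takes as long as a camera call. They do not tell look-alikes from the thing itself.
- trace(target, camera): "mask" (384x512 bool, what is visible of it).
- tip_of(target, camera): "position" ([x, y, z] in m, in world coordinates, good to about 4 mm: a listed point, or the origin of a listed thing).
The state is a dict: "time_s": time; "joint_positions": joint angles; "qvel": joint speeds; "tau": joint torques, N m; "position": TCP position; "tcp_rot": TCP orientation; "force": force on the tool from outside, world axes, zero at the start; "moment": the same for the moment, N m; "opening": opening from 0.0 (shut) to 1.0 (fully open).
Only numpy, scipy, OpenCV 4.12 (cv2) and the standard library are available. Lean on these libraries where they do the work, as an engineer would, in place of code of your own. Each camera call takes 0.05 s, during which the arm holds its last target.

## Working session

There is one attempt and no reset: what is moved stays moved. The work goes in short steps, Python scripts to look and compute and a tool call to move; the robot and the scene stay as the last step left them, time stands still between calls to the robot, and variables do not carry over. Pictures are saved under pics/ and viewed, and the job is handed in when it is done.

Besides the shell and the picture viewer there is one more tool, called after "Request:" as name(argument=value, ...) on one line, values as JSON. jog_arm: Moves the arm, as the interface text tells. Its arguments: {"type":"object","properties":{"steps":{"type":"array","items":{"type":"object","properties":{"fingers":{"type":"number"},"delta_pos":{"type":"array","items":{"type":"number"}},"turn":{"type":"number"}}}}},"required":["steps"]}

```bash
ls; mkdir -p pics; python3 - <<'E'
from rig import *
import cv2,numpy as np
s=read_state();print(s)
for n in ["scene","top","wrist"]:
    im=capture(n);cv2.imwrite(f"pics/{n}0.png",im[:,:,::-1])
    print(n,camera_info(n))
    for t in ["fixture","block","hinge","module","knob","mouth","dummy_load"]:
        try:
            r=tip_of(t,n);print(t,[(round(d['confidence'],2),np.round(d['position'],4).tolist()) for d in r][:3])
        except Exception as e: print(t,e)
print(read_state()['time_s'])
E
```

```text
pics
{'time_s': 0.0, 'joint_positions': array([-8.75777185e+01,  3.02794639e+01,  8.21572272e+01, -1.07132280e-03,
        6.76885299e+01, -1.02268624e+01]), 'qvel': array([-0.001721  , -0.06356395, -0.0500355 ,  0.03533658,  0.06348186,
       -0.07376862]), 'tau': array([-1.05506060e-03, -4.40047753e+01, -1.76595712e+01,  6.32395386e-02,
        5.81485033e-02, -1.65458837e-04]), 'position': array([ 0.13686089, -0.60911111,  0.23856159]), 'tcp_rot': array([[ 2.18987054e-01, -1.09651926e-04,  9.75727758e-01],
       [-9.75725387e-01,  2.18283335e-03,  2.18986767e-01],
       [-2.15386341e-03, -9.99997612e-01,  3.71022077e-04]]), 'force': array([-0.37409464, -0.22952908,  1.32850518]), 'moment': array([-0.03089052, -0.02814213, -0.00075464]), 'opening': 0.9990175904084759}
scene {'fov_y': 53.57061078819113, 'cx': 254.04792275221996, 'cy': 197.04664379368387, 'view': array([[ 0.21198483,  0.97703632,  0.02150504, -0.17077398],
       [ 0.72054712, -0.14139356, -0.67883702, -0.3073408 ],
       [-0.66020775,  0.15939854, -0.733974  ,  1.45632726],
       [ 0.        ,  0.        ,  0. 
[... 1023 characters left out ...]
0.4226, -0.001])]
knob [(0.51, [0.6386, -0.0808, 0.2079]), (0.3, [0.5907, 0.1468, 0.0017])]
mouth [(0.87, [0.611, 0.0137, 0.1059])]
dummy_load [(0.52, [0.6811, -0.1533, 0.051])]
wrist {'fov_y': 69.98482880375752, 'cx': 252.00416416015537, 'cy': 190.29270363278724, 'tool_from_camera': array([[ 9.99997568e-01, -3.65505762e-04, -2.17516694e-03,
        -8.57430353e-04],
       [ 2.00741758e-03, -2.57797869e-01,  9.66196786e-01,
        -1.45864854e-01],
       [-9.13903894e-04, -9.66198802e-01, -2.57796508e-01,
         7.16558545e-02],
       [ 0.00000000e+00,  0.00000000e+00,  0.00000000e+00,
         1.00000000e+00]])}
fixture []
block []
hinge []
module []
knob []
mouth []
dummy_load []
1.2
```

View pics/scene0.png

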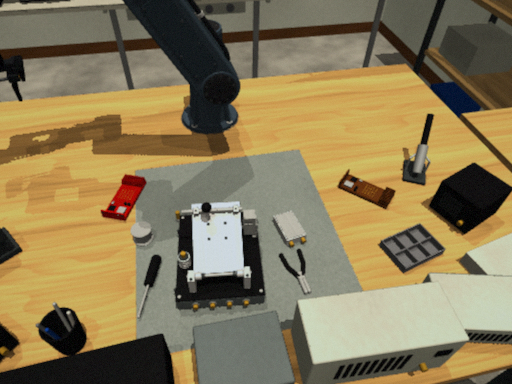

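View pics/top0.png

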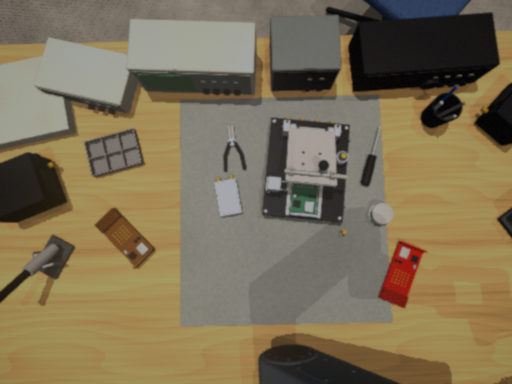

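The scene shows the fixture at about (218,255) in the scene view and (307,170) in the top view. The green-board module at top (305,202) is in the rails. The red (403,273) and brown (125,237) ones are look-alikes. Next I'll take a close crop and fit the pose.

```bash
python3 - <<'E'
import cv2
a=cv2.imread("pics/top0.png")[105:245,245:385];b=cv2.imread("pics/scene0.png")[180:320,150:290]
cv2.imwrite("pics/c0.png",cv2.resize(a,None,fx=4.2,fy=4.2,interpolation=cv2.INTER_CUBIC))
cv2.imwrite("pics/c1.png",cv2.resize(b,None,fx=4.2,fy=4.2,interpolation=cv2.INTER_CUBIC))
E
```

```text
(no output)
```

View pics/c0.png

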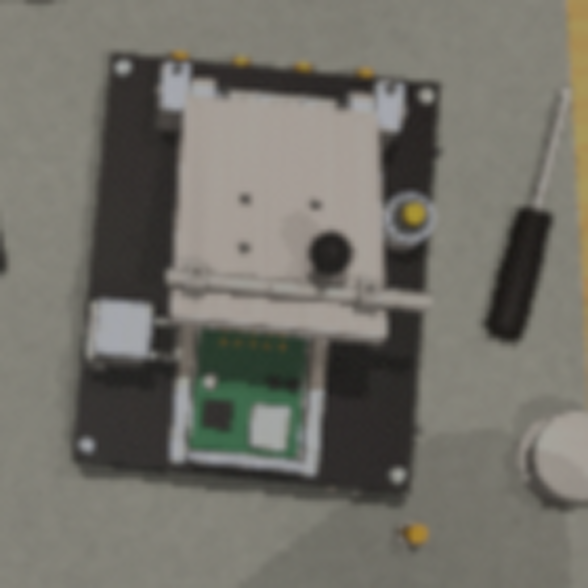

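View pics/c1.png

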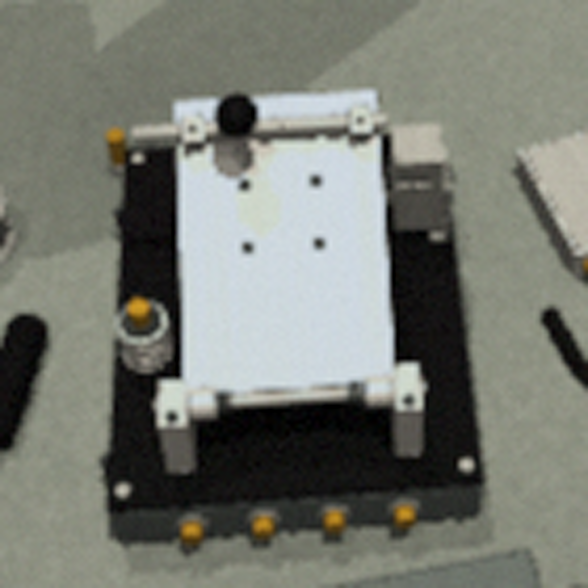

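```bash
cat > h.py <<'E'
import numpy as np
from rig import *
def proj(cam,P):
    i=camera_info(cam);f=192/np.tan(np.radians(i['fov_y']/2));V=i['view']
    P=np.atleast_2d(P);c=P@V[:3,:3].T+V[:3,3]
    return np.c_[i['cx']+f*c[:,0]/c[:,2],i['cy']+f*c[:,1]/c[:,2]]
def fx(p,P):  # p=x,y,yaw ; P in mm fixture
    c,s=np.cos(p[2]),np.sin(p[2]);P=np.atleast_2d(P)/1000
    return np.c_[p[0]+c*P[:,0]-s*P[:,1],p[1]+s*P[:,0]+c*P[:,1],P[:,2]]
E
python3 - <<'E'
from h import *
from scipy.optimize import least_squares
u=lambda a,o:(np.array(a)+.5)/4.2-.5+np.array(o)
ct=[(111,56),(440,82),(410,490),(77,462)];Pt=[(130,105,50),(130,-105,50),(-130,-105,50),(-130,105,50)]
cs=[(110,512),(480,487)];Ps=[(130,-105,50),(130,105,50)]
T=u(ct,(245,105));S=u(cs,(150,180))
def res(p,k=0):
    a=(proj('top',fx(p,Pt))-T).ravel();b=(proj('scene',fx(p,Ps))-S).ravel()
    return a if k==1 else b if k==2 else np.r_[a,b]
for k in(0,1,2):
    r=least_squares(res,[.656,-.064,-.08],args=(k,));print(r.x,np.degrees(r.x[2]),np.round(r.fun,1))
    for n,P in dict(mouth=(-55,67,106),hinge=(95,0,95),block=(55,0,64)).items(): print(n,fx(r.x,P))
    c,s=np.cos(.5),np.sin(.5)
    for b in(0,5): print('knob',b,fx(r.x,(95-150*c+45*s,-25+b,95+150*s+45*c)) if 0 else fx(r.x,(95-150*c+45*s,-25+b,95+150*s+45*c)))
E
```

```text
[ 0.65556547 -0.0630528  -0.11327054] -6.489924117240048 [-0.3 -1.1  0.2 -0.5  0.8  0.3 -0.9 -0.4 -1.1 -0.2  0.8 -1.6]
mouth [[0.60849083 0.00973441 0.106     ]]
hinge [[ 0.74995669 -0.07379051  0.095     ]]
block [[ 0.71021302 -0.06926937  0.064     ]]
knob 0 [[ 0.63777305 -0.08619002  0.20640505]]
knob 5 [[ 0.63833819 -0.08122206  0.20640505]]
[ 0.65446965 -0.0631014  -0.11094534] -6.356699951989844 [-0.4 -0.6  0.2 -0.2  1.   0.6 -0.8  0.1]
mouth [[0.6072259  0.00957616 0.106     ]]
hinge [[ 0.74888558 -0.0736196   0.095     ]]
block [[ 0.7091315  -0.06919088  0.064     ]]
knob 0 [[ 0.63673108 -0.08627992  0.20640505]]
knob 5 [[ 0.63728467 -0.08131066  0.20640505]]
[ 0.65789276 -0.06099401 -0.12924123] -7.404976879424902 [-1.  -0.1  1.1 -0.1]
mouth [[0.61198654 0.0125357  0.106     ]]
hinge [[ 0.75210046 -0.07323777  0.095     ]]
block [[ 0.71243406 -0.06808251  0.064     ]]
knob 0 [[ 0.63973311 -0.08384413  0.20640505]]
knob 5 [[ 0.64037752 -0.07888583  0.20640505]]
```

Request:
jog_arm(steps=[{"delta_pos": [36, 56, 0], "turn": -2, "fingers": 0}, {"delta_pos": [60, 95, 0], "turn": -5, "fingers": 0}, {"delta_pos": [80, 125, 0], "turn": -8, "fingers": 0}, {"delta_pos": [100, 157, 0], "turn": -10, "fingers": 0}, {"delta_pos": [120, 188, 0], "turn": -12, "fingers": 0}, {"delta_pos": [140, 220, 0], "turn": -14, "fingers": 0}, {"delta_pos": [160, 251, 0], "turn": -16, "fingers": 0}, {"delta_pos": [180, 283, 0], "turn": -18, "fingers": 0}, {"delta_pos": [200, 314, 0], "turn": -19, "fingers": 0}, {"delta_pos": [220, 345, 0], "turn": -19.1, "fingers": 0}, {"delta_pos": [240, 377, 0], "turn": -19.1, "fingers": 0}, {"delta_pos": [260, 408, 0], "turn": -19.1, "fingers": 0}, {"delta_pos": [280, 440, 0], "turn": -19.1, "fingers": 0}, {"delta_pos": [300, 471, 0], "turn": -19.1, "fingers": 0}, {"delta_pos": [320, 502, 0], "turn": -19.1, "fingers": 0}, {"delta_pos": [335, 526, 0], "turn": -19.1, "fingers": 0}, {"delta_pos": [345, 541, 0], "turn": -19.1, "fingers": 0}, {"delta_pos": [350, 550, 0], "turn": -19.1, "fingers": 0}, {"delta_pos": [350, 550, 0], "turn": -19.1, "fingers": 0}, {"delta_pos": [350, 550, 0], "turn": -19.1, "fingers": 0}])

```text
time_s: 2.87
position: [0.4866, -0.0599, 0.2395]
tcp_rot: [[-0.111, -0.001, 0.994], [-0.994, -0.001, -0.111], [0.001, -1.0, -0.0]]
force: [-0.4, -0.2, -0.4]
opening: 0.009
```

```bash
python3 - <<'E'
from h import *
import cv2
s=read_state();print(s['time_s'],s['position'],s['tcp_rot'],s['force'],s['opening'],s['joint_positions'])
im=capture("wrist");cv2.imwrite("pics/w1.png",im[:,:,::-1])
s=read_state();print(s['position'],s['force'])
for t in ["module","knob","block","mouth","hinge","adapter"]:
    print(t,[(round(d['confidence'],2),np.round(d['position'],4).tolist()) for d in tip_of(t,"wrist")][:2])
E
```

```text
2.8667 [ 0.48663883 -0.05994798  0.23948096] [[-1.11270362e-01 -5.54344856e-04  9.93790018e-01]
 [-9.93790004e-01 -5.20446153e-04 -1.11270651e-01]
 [ 5.78896505e-04 -9.99999711e-01 -4.92992144e-04]] [-0.4351254  -0.18782494 -0.35395746] 0.009037474876900669 [-2.00835346e+01  1.99129548e+01  1.00995709e+02 -4.53442601e-02
  5.91109352e+01  7.63283116e+01]
[ 0.48639405 -0.06043351  0.2394688 ] [-0.60053302 -0.14746744  0.05274905]
module [(0.87, [0.6087, -0.055, 0.0502]), (0.69, [0.3728, -0.3122, 0.0001])]
knob []
block [(0.65, [0.4904, -0.1592, 0.0027])]
mouth [(0.76, [0.6089, 0.0117, 0.1109])]
hinge []
adapter [(0.71, [0.4918, -0.1591, 0.0036])]
```

View pics/w1.png

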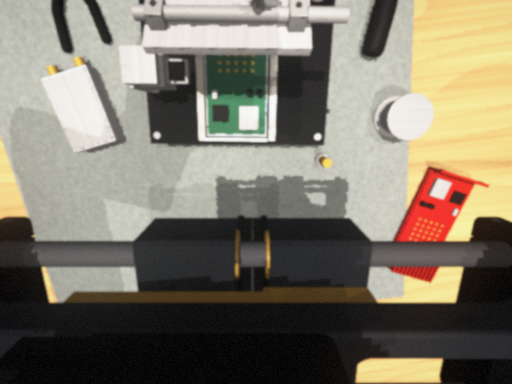

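```bash
cat >> h.py <<'E'
def bp(px,z,s):
    i=camera_info('wrist');f=192/np.tan(np.radians(i['fov_y']/2));T=i['tool_from_camera']
    px=np.atleast_2d(px).astype(float);d=np.c_[(px[:,0]-i['cx'])/f,(px[:,1]-i['cy'])/f,np.ones(len(px))]
    R=s['tcp_rot'];o=R@T[:3,3]+s['position'];D=d@(R@T[:3,:3]).T
    return o+D*((z-o[2])/D[:,2])[:,None]
F=[.656,-.063,-.1133]
def inv(P,p=F):
    c,s=np.cos(p[2]),np.sin(p[2]);d=np.atleast_2d(P)[:,:2]-np.array(p[:2])
    return 1000*np.c_[c*d[:,0]+s*d[:,1],-s*d[:,0]+c*d[:,1]]
E
python3 - <<'E'
from h import *
import cv2
a=cv2.imread("pics/w1.png")[0:180,110:360];cv2.imwrite("pics/c2.png",cv2.resize(a,None,fx=3,fy=3,interpolation=cv2.INTER_CUBIC))
s=read_state()
print(inv(bp([(151,144),(326,144)],.05,s)))
print('front panel top edge',inv(bp([(199,140),(276,140)],.08,s)))
print('tcp',inv(s['position']))
E
```

```text
[[-128.80334081  107.56370628]
 [-129.12754646 -104.47314614]]
front panel top edge [[-121.70766779   43.30041317]
 [-121.83983984  -41.33745939]]
tcp [[-168.5836345   -16.79065198]]
```

View pics/c2.png

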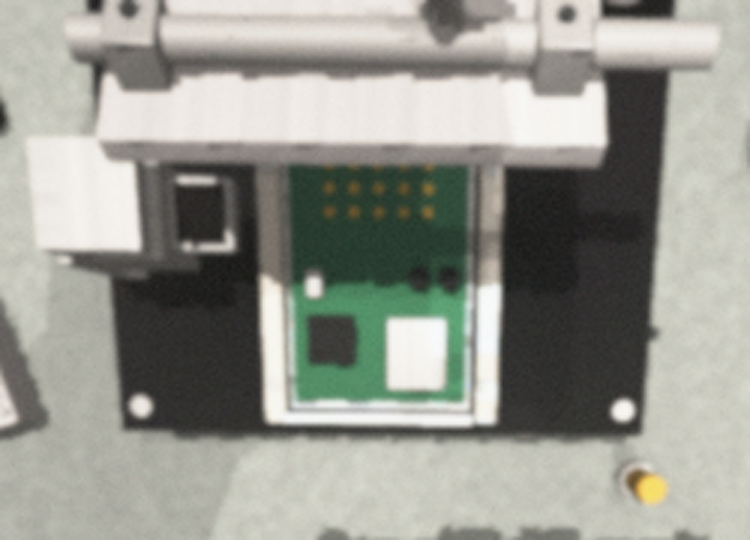

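Request:
jog_arm(steps=[{"delta_pos": [5, 8, -10], "turn": 0, "fingers": 0}, {"delta_pos": [10.5, 16, -30], "turn": 0, "fingers": 0}, {"delta_pos": [10.5, 16, -60], "turn": 0, "fingers": 0}, {"delta_pos": [10.5, 16, -90], "turn": 0, "fingers": 0}, {"delta_pos": [10.5, 16, -120], "turn": 0, "fingers": 0}, {"delta_pos": [10.5, 16, -145], "turn": 0, "fingers": 0}, {"delta_pos": [10.5, 16, -158], "turn": 0, "fingers": 0}, {"delta_pos": [10.5, 16, -166], "turn": 0, "fingers": 0}, {"delta_pos": [10.5, 16, -166], "turn": 0, "fingers": 0}, {"delta_pos": [10.5, 16, -166], "turn": 0, "fingers": 0}, {"delta_pos": [10.5, 16, -166], "turn": 0, "fingers": 0}])

```text
time_s: 4.13
position: [0.4982, -0.0439, 0.0742]
tcp_rot: [[-0.112, 0.002, 0.994], [-0.994, -0.001, -0.112], [0.0, -1.0, 0.002]]
force: [-0.8, -1.0, -0.0]
opening: 0.007
```

```bash
sed -i 's/^F=.*/F=[.6565,-.0622,-.1133]/' h.py; python3 - <<'E'
from h import *
import cv2
for i in range(3):
    s=read_state();print(s['time_s'],s['position'],inv(s['position']),s['force'])
    im=capture("wrist")
cv2.imwrite("pics/w2.png",im[:,:,::-1])
E
```

```text
4.1333 [ 0.49819391 -0.04388377  0.0742496 ] [[-159.36188917    0.30106058]] [-0.81360439 -1.01998518 -0.04966386]
4.1833 [ 0.49832838 -0.04397274  0.07453124] [[-159.2182262     0.22786232]] [-0.16619623  0.76154472  0.22961189]
4.2333 [ 0.4982597  -0.04398638  0.07457681] [[-159.28491583    0.20654694]] [ 0.89436097 -0.55682751  0.5807128 ]
```

View pics/w2.png

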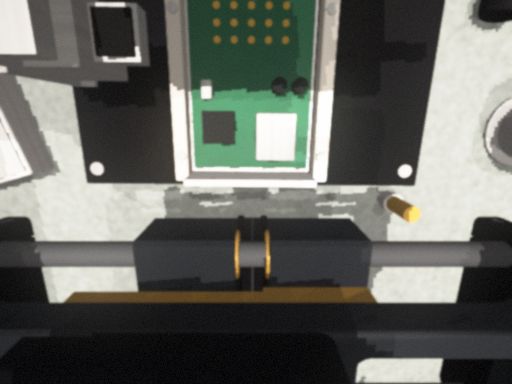

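Request:
jog_arm(steps=[{"delta_pos": [7, -0.8, 0], "fingers": 0}, {"delta_pos": [14, -1.6, 0], "fingers": 0}, {"delta_pos": [18, -2.0, 0], "fingers": 0}, {"delta_pos": [19, -2.2, 0], "fingers": 0}, {"delta_pos": [20, -2.3, 0], "fingers": 0}, {"delta_pos": [21, -2.4, 0], "fingers": 0}, {"delta_pos": [22, -2.5, 0], "fingers": 0}, {"delta_pos": [23, -2.6, 0], "fingers": 0}, {"delta_pos": [24, -2.7, 0], "fingers": 0}, {"delta_pos": [25, -2.8, 0], "fingers": 0}, {"delta_pos": [26, -3.0, 0], "fingers": 0}, {"delta_pos": [27, -3.1, 0], "fingers": 0}, {"delta_pos": [28, -3.2, 0], "fingers": 0}, {"delta_pos": [29, -3.3, 0], "fingers": 0}])

```text
$.steps[0]: bad value
```

```bash
python3 - <<'E'
from h import *
import cv2
for i in range(2):
    s=read_state();print(s['time_s'],s['position'],inv(s['position']),s['force'])
    im=capture("wrist")
cv2.imwrite("pics/w3.png",im[:,:,::-1])
E
```

```text
4.2833 [ 0.49817862 -0.04398926  0.07460387] [[-159.36515574    0.19452155]] [ 0.11817534  0.43483731 -0.17993563]
4.3333 [ 0.49804798 -0.04396956  0.07451174] [[-159.49717991    0.19932539]] [ 0.23814766 -0.27356821  0.25700451]
```

View pics/w3.png

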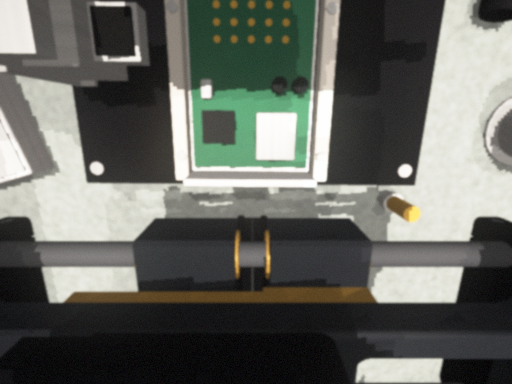

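The call was refused because it had no `turn`, so nothing has moved. I'll resend it with `turn` included.

Request:
jog_arm(steps=[{"delta_pos": [7, -0.8, 0], "turn": 0, "fingers": 0}, {"delta_pos": [14, -1.6, 0], "turn": 0, "fingers": 0}, {"delta_pos": [18, -2.0, 0], "turn": 0, "fingers": 0}, {"delta_pos": [19, -2.2, 0], "turn": 0, "fingers": 0}, {"delta_pos": [20, -2.3, 0], "turn": 0, "fingers": 0}, {"delta_pos": [21, -2.4, 0], "turn": 0, "fingers": 0}, {"delta_pos": [22, -2.5, 0], "turn": 0, "fingers": 0}, {"delta_pos": [23, -2.6, 0], "turn": 0, "fingers": 0}, {"delta_pos": [24, -2.7, 0], "turn": 0, "fingers": 0}, {"delta_pos": [25, -2.8, 0], "turn": 0, "fingers": 0}, {"delta_pos": [26, -3.0, 0], "turn": 0, "fingers": 0}, {"delta_pos": [27, -3.1, 0], "turn": 0, "fingers": 0}, {"delta_pos": [28, -3.2, 0], "turn": 0, "fingers": 0}, {"delta_pos": [29, -3.3, 0], "turn": 0, "fingers": 0}])

```text
time_s: 5.55
position: [0.5237, -0.0464, 0.0733]
tcp_rot: [[-0.112, -0.006, 0.994], [-0.994, 0.001, -0.112], [-0.001, -1.0, -0.006]]
force: [-6.4, 0.5, 4.7]
opening: 0.003
```

```bash
python3 - <<'E'
from h import *
import cv2
for i in range(2):
    s=read_state();print(s['time_s'],s['position'],inv(s['position']),s['force'])
    im=capture("wrist")
cv2.imwrite("pics/w4.png",im[:,:,::-1])
E
```

```text
5.55 [ 0.5237091  -0.04642492  0.07333787] [[-133.72300011    0.6608993 ]] [-6.39075443  0.5230723   4.68222243]
5.6 [ 0.52420552 -0.04649284  0.07338423] [[-133.2220818     0.64954034]] [-4.22967144  0.6526657   1.93059063]
```

View pics/w4.png

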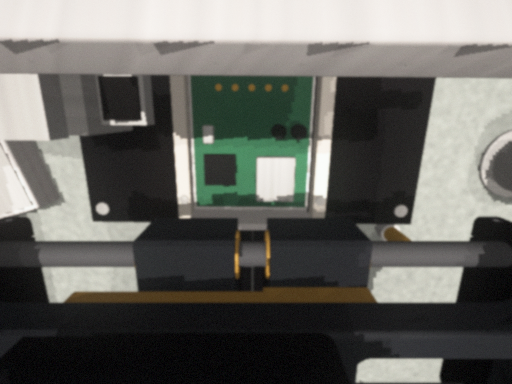

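Request:
jog_arm(steps=[{"delta_pos": [-5, 0.6, 0], "turn": 0, "fingers": 0}, {"delta_pos": [-6, 0.7, 5], "turn": 0, "fingers": 0}, {"delta_pos": [-6, 0.7, 14], "turn": 0, "fingers": 0}, {"delta_pos": [-6, 0.7, 14], "turn": 0, "fingers": 0}, {"delta_pos": [-4, 0.5, 14], "turn": 0, "fingers": 0}, {"delta_pos": [-3, 0.3, 14], "turn": 0, "fingers": 0}, {"delta_pos": [-2, 0.2, 14], "turn": 0, "fingers": 0}, {"delta_pos": [-1, 0.1, 14], "turn": 0, "fingers": 0}, {"delta_pos": [0, 0, 14], "turn": 0, "fingers": 0}, {"delta_pos": [1, -0.1, 14], "turn": 0, "fingers": 0}, {"delta_pos": [2, -0.2, 14], "turn": 0, "fingers": 0}, {"delta_pos": [3, -0.3, 14], "turn": 0, "fingers": 0}, {"delta_pos": [4, -0.5, 14], "turn": 0, "fingers": 0}, {"delta_pos": [5, -0.6, 14], "turn": 0, "fingers": 0}, {"delta_pos": [6, -0.7, 14], "turn": 0, "fingers": 0}, {"delta_pos": [7, -0.8, 14], "turn": 0, "fingers": 0}, {"delta_pos": [8, -0.9, 14], "turn": 0, "fingers": 0}])

```text
time_s: 7.07
position: [0.5316, -0.0472, 0.0871]
tcp_rot: [[-0.112, -0.006, 0.994], [-0.994, 0.002, -0.112], [-0.001, -1.0, -0.007]]
force: [-5.8, -0.6, 3.6]
opening: 0.007
```

```bash
python3 - <<'E'
from h import *
import cv2
for i in range(2):
    s=read_state();print(s['time_s'],s['position'],inv(s['position']),s['force'])
    im=capture("wrist")
cv2.imwrite("pics/w5.png",im[:,:,::-1])
E
```

```text
7.0667 [ 0.53159982 -0.04718885  0.08712652] [[-125.79650301    0.79397406]] [-5.77546216 -0.58036813  3.64245771]
7.1167 [ 0.53208256 -0.04727366  0.08713698] [[-125.30726302    0.76428664]] [-4.24760351  0.87161073  3.32148676]
```

View pics/w5.png

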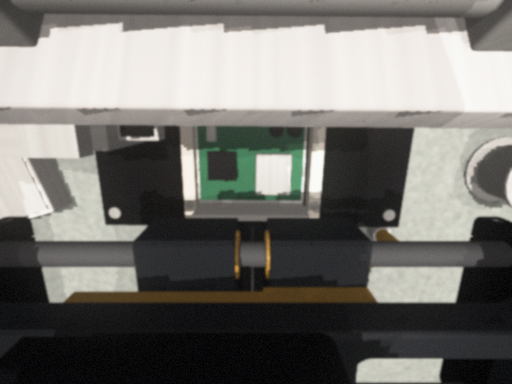

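Request:
jog_arm(steps=[{"delta_pos": [1, -0.1, 0], "turn": 0, "fingers": 0}, {"delta_pos": [2, -0.2, 0], "turn": 0, "fingers": 0}, {"delta_pos": [3, -0.3, 0], "turn": 0, "fingers": 0}, {"delta_pos": [4, -0.5, 0], "turn": 0, "fingers": 0}, {"delta_pos": [5, -0.6, 0], "turn": 0, "fingers": 0}, {"delta_pos": [6, -0.7, 0], "turn": 0, "fingers": 0}, {"delta_pos": [7, -0.8, 0], "turn": 0, "fingers": 0}])

```text
time_s: 7.75
position: [0.5409, -0.0487, 0.0873]
tcp_rot: [[-0.112, -0.002, 0.994], [-0.994, 0.0, -0.112], [-0.0, -1.0, -0.002]]
force: [-4.6, -0.5, 0.9]
opening: 0.007
```

```bash
cat > st.py <<'E'
from h import *
import sys
f=[]
for i in range(int(sys.argv[1]) if len(sys.argv)>1 else 2):
    s=read_state();f.append(s['force']);capture("wrist")
s=read_state();f.append(s['force'])
print(s['time_s'],np.round(s['position'],4),inv(s['position']).round(1),'open',round(s['opening'],3));print(np.round(f,1).tolist(),'mean',np.mean(f,0).round(1))
E
python3 st.py
```

```text
7.85 [ 0.5409 -0.0487  0.0873] [[-116.4    0.4]] open 0.007
[[-4.6, -0.5, 0.9], [-4.1, -0.5, -1.2], [-4.0, 0.4, -1.3]] mean [-4.2 -0.2 -0.5]
```

Request:
jog_arm(steps=[{"delta_pos": [0.7, -0.1, 0], "turn": 0, "fingers": 0}, {"delta_pos": [1.4, -0.2, 0], "turn": 0, "fingers": 0}, {"delta_pos": [2, -0.2, 0], "turn": 0, "fingers": 0}])

```text
time_s: 8.1
position: [0.541, -0.0486, 0.0873]
tcp_rot: [[-0.112, -0.006, 0.994], [-0.994, 0.001, -0.112], [-0.0, -1.0, -0.006]]
force: [-7.9, -0.8, 2.2]
opening: 0.004
```

```bash
python3 st.py
```

```text
8.2 [ 0.541  -0.0486  0.0873] [[-116.3    0.5]] open 0.004
[[-7.9, -0.8, 2.2], [-6.8, 0.0, 3.0], [-7.7, -1.0, 2.0]] mean [-7.5 -0.6  2.4]
```

Request:
jog_arm(steps=[{"delta_pos": [0.7, -0.1, 0], "turn": 0, "fingers": 0}, {"delta_pos": [1.4, -0.2, 0], "turn": 0, "fingers": 0}, {"delta_pos": [1.4, -0.2, 0], "turn": 0, "fingers": 0}])

```text
time_s: 8.45
position: [0.5411, -0.0486, 0.0873]
tcp_rot: [[-0.112, -0.008, 0.994], [-0.994, 0.001, -0.112], [-0.0, -1.0, -0.008]]
force: [-9.3, -0.1, 4.6]
opening: 0.008
```

```bash
python3 st.py; python3 - <<'E'
from h import *
import cv2
for c in("wrist","top","scene"):
    im=capture(c);cv2.imwrite(f"pics/{c}6.png",im[:,:,::-1])
a=cv2.imread("pics/top6.png")[105:245,245:385];cv2.imwrite("pics/c6.png",cv2.resize(a,None,fx=4.2,fy=4.2,interpolation=cv2.INTER_CUBIC))
E
```

```text
8.55 [ 0.5411 -0.0486  0.0873] [[-116.2    0.5]] open 0.003
[[-9.3, -0.1, 4.6], [-8.8, -1.5, 3.0], [-8.1, -0.4, 3.7]] mean [-8.7 -0.7  3.8]
```

View pics/wrist6.png

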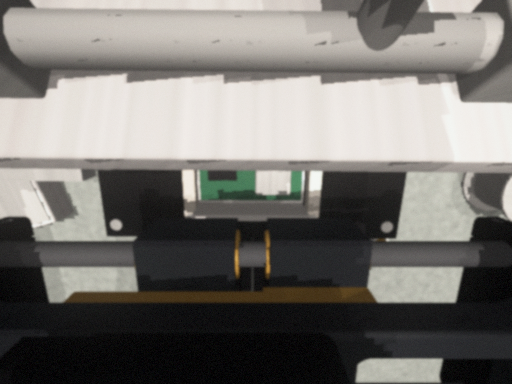

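View pics/c6.png

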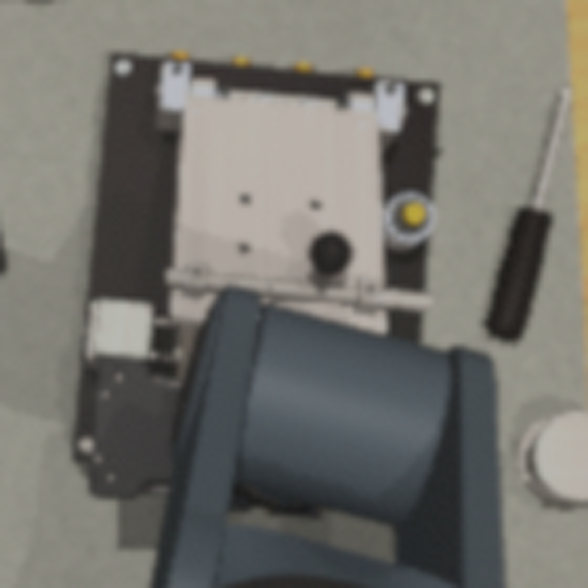

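Request:
jog_arm(steps=[{"delta_pos": [-4, 0.4, 0], "turn": 0, "fingers": 0}, {"delta_pos": [-14, 1.6, 0], "turn": 0, "fingers": 0}, {"delta_pos": [-34, 4, 0], "turn": 0, "fingers": 0}, {"delta_pos": [-54, 6, 0], "turn": 0, "fingers": 30}, {"delta_pos": [-60, 6, 30], "turn": 0, "fingers": 50}, {"delta_pos": [-60, 6, 65], "turn": 0, "fingers": 57}, {"delta_pos": [-60, 6, 100], "turn": 0, "fingers": 57}, {"delta_pos": [-60, 6, 130], "turn": 0, "fingers": 57}, {"delta_pos": [-60, 6, 150], "turn": 0, "fingers": 57}, {"delta_pos": [-60, 6, 160], "turn": 0, "fingers": 57}, {"delta_pos": [-60, 6, 160], "turn": 0, "fingers": 57}, {"delta_pos": [-60, 6, 160], "turn": 0, "fingers": 57}, {"delta_pos": [-60, 6, 160], "turn": 0, "fingers": 57}])

```text
time_s: 9.78
position: [0.4851, -0.0433, 0.2471]
tcp_rot: [[-0.112, 0.001, 0.994], [-0.994, -0.0, -0.112], [0.0, -1.0, 0.001]]
force: [-0.0, 0.6, -0.0]
opening: 0.555
```

```bash
python3 st.py; python3 - <<'E'
from h import *
import cv2
s=read_state();im=capture("wrist");cv2.imwrite("pics/w7.png",im[:,:,::-1]);print(s['position'].tolist(),s['tcp_rot'].tolist())
cv2.imwrite("pics/c7.png",cv2.resize(im[0:200,110:370,::-1],None,fx=3,fy=3,interpolation=cv2.INTER_CUBIC))
for t in ["module","knob","mouth","hinge"]:
    print(t,[(round(d['confidence'],2),np.round(d['position'],4).tolist(),inv(d['position']).round(1).tolist()) for d in tip_of(t,"wrist")][:2])
capture("top");
for t in ["module","knob","mouth","hinge"]:
    print(t,[(round(d['confidence'],2),np.round(d['position'],4).tolist(),inv(d['position']).round(1).tolist()) for d in tip_of(t,"top")][:2])
capture("scene");
for t in ["knob","mouth","hinge"]:
    print(t,[(round(d['confidence'],2),np.round(d['position'],4).tolist(),inv(d['position']).round(1).tolist()) for d in tip_of(t,"scene")][:2])
E
```

```text
9.8833 [ 0.4845 -0.0431  0.2465] [[-173.    -0.5]] open 0.565
[[-0.0, 0.6, -0.0], [-0.5, 0.4, -1.1], [-0.4, 1.5, -1.1]] mean [-0.3  0.8 -0.7]
[0.4845317764356768, -0.0431097682046202, 0.24648105515981927] [[-0.11242010701859602, -0.0013767831233742582, 0.9936598130175931], [-0.9936606902370126, 0.0005484023870051668, -0.11241944641620301], [-0.00039014821676507463, -0.9999989018609236, -0.001429706723715023]]
module [(0.89, [0.3725, -0.3126, 0.002], [[-253.9, -280.9]]), (0.77, [0.6323, -0.0574, 0.0516], [[-24.6, 2.0]])]
knob [(0.55, [0.6319, -0.0578, 0.0479], [[-24.9, 1.6]])]
mouth [(0.72, [0.6097, 0.0136, 0.1097], [[-55.1, 70.0]]), (0.17, [0.5373, -0.2578, 0.0006], [[-96.3, -207.8]])]
hinge []
module [(0.86, [0.4879, 0.4271, 0.0033], [[-222.8, 467.1]]), (0.79, [0.6289, -0.056, 0.0506], [[-28.1, 3.0]])]
knob [(0.53, [0.64, -0.0799, 0.2086], [[-14.4, -19.5]])]
mouth [(0.62, [0.61, 0.0108, 0.1088], [[-54.5, 67.3]])]
hinge [(0.55, [0.7488, -0.0726, 0.0933], [[92.9, 0.1]])]
knob [(0.54, [0.6372, -0.0819, 0.2031], [[-16.9, -21.8]])]
mouth [(0.81, [0.6129, 0.0071, 0.1089], [[-51.2, 63.9]])]
hinge [(0.97, [0.7524, -0.0701, 0.0938], [[96.2, 3.0]])]
```

View pics/c7.png

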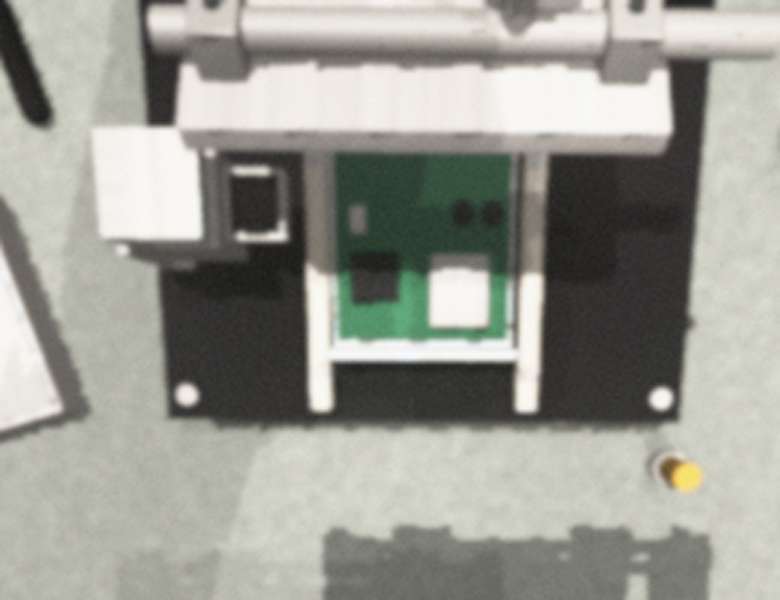

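```bash
python3 - <<'E'
from h import *
s=read_state()
c=lambda a:[((x+.5)/3-.5+110,(y+.5)/3-.5) for x,y in a]
print('deck',inv(bp(c([(166,421),(679,421)]),.05,s)))
print('panel z80',inv(bp(c([(331,361),(517,361)]),.08,s)),'z50',inv(bp(c([(331,361),(517,361)]),.05,s)))
print('rail front z62',inv(bp(c([(321,411),(526,411)]),.062,s)))
for th in(.5,.4,.3,.2,.1,.05,.02,0,-.035):
    P=(95-150*np.cos(th)+45*np.sin(th),-22,95+150*np.sin(th)+45*np.cos(th));print(th,np.round(P,1),fx(F,P).round(4))
E
```

```text
deck [[-128.95758179  109.06036227]
 [-128.94989299 -102.23752937]]
panel z80 [[-104.69415664   36.8423358 ]
 [-104.7030287   -31.79990795]] z50 [[-105.00848481   40.30571275]
 [-105.01820599  -34.90609589]]
rail front z62 [[-124.0815688    43.46720807]
 [-124.08089005  -37.76719689]]
0.5 [-15.1 -22.  206.4] [[ 0.639  -0.0824  0.2064]]
0.4 [-25.6 -22.  194.9] [[ 0.6285 -0.0812  0.1949]]
0.3 [-35.  -22.  182.3] [[ 0.6192 -0.0801  0.1823]]
0.2 [-43.1 -22.  168.9] [[ 0.6112 -0.0792  0.1689]]
0.1 [-49.8 -22.  154.8] [[ 0.6046 -0.0784  0.1548]]
0.05 [-52.6 -22.  147.4] [[ 0.6018 -0.0781  0.1474]]
0.02 [-54.1 -22.  143. ] [[ 0.6003 -0.0779  0.143 ]]
0 [-55. -22. 140.] [[ 0.5994 -0.0778  0.14  ]]
-0.035 [-56.5 -22.  134.7] [[ 0.5979 -0.0777  0.1347]]
```

Request:
jog_arm(steps=[{"delta_pos": [0, -5, 20], "turn": 0, "fingers": 57}, {"delta_pos": [10, -15, 45], "turn": 0, "fingers": 57}, {"delta_pos": [30, -25, 62], "turn": 0, "fingers": 57}, {"delta_pos": [55, -35, 62], "turn": 0, "fingers": 57}, {"delta_pos": [75, -35, 62], "turn": 0, "fingers": 57}, {"delta_pos": [80, -35, 62], "turn": 0, "fingers": 57}, {"delta_pos": [80, -35, 62], "turn": 0, "fingers": 57}, {"delta_pos": [80, -35, 62], "turn": 0, "fingers": 57}, {"delta_pos": [80, -35, 62], "turn": 0, "fingers": 57}])

```text
time_s: 11.33
position: [0.5634, -0.0777, 0.309]
tcp_rot: [[-0.112, -0.002, 0.994], [-0.994, 0.001, -0.112], [-0.0, -1.0, -0.002]]
force: [-0.3, 0.4, -0.8]
opening: 0.57
```

```bash
python3 st.py; python3 - <<'E'
from h import *
import cv2
s=read_state();im=capture("wrist");cv2.imwrite("pics/w8.png",im[:,:,::-1]);print(s['position'].tolist())
m=trace("knob","wrist")
for d in m[:2]:
    ys,xs=np.nonzero(d['mask']);print(d['confidence'],xs.mean(),ys.mean(),xs.min(),xs.max(),ys.min(),ys.max())
for t in ["knob","mouth"]:
    print(t,[(round(d['confidence'],2),np.round(d['position'],4).tolist(),inv(d['position']).round(1).tolist()) for d in tip_of(t,"wrist")][:2])
E
```

```text
11.4333 [ 0.5636 -0.0778  0.3094] [[-90.5 -26. ]] open 0.572
[[-0.3, 0.4, -0.8], [-0.0, 0.3, 0.0], [-0.5, -0.9, 0.5]] mean [-0.3 -0.  -0.1]
[0.563609730819067, -0.07776462049514984, 0.3093584773976702]
0.87 240.1043807463494 123.27149810708491 162 308 99 135
knob [(0.8, [0.6419, -0.0807, 0.2], [[-12.4, -20.0]])]
mouth [(0.74, [0.6109, 0.0107, 0.1136], [[-53.5, 67.3]])]
```

View pics/w8.png

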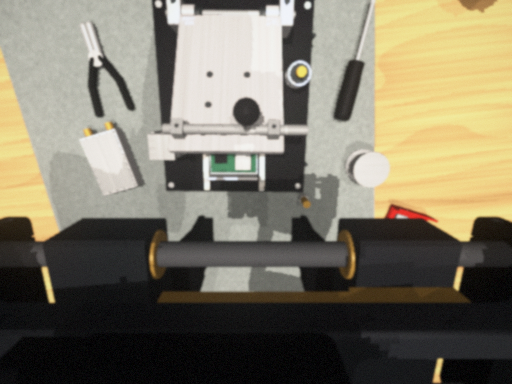

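```bash
python3 - <<'E'
from h import *
import cv2
s=read_state()
im=cv2.imread("pics/w8.png");g=im.max(2)[90:132,225:268];n,l,st,c=cv2.connectedComponentsWithStats((g<60).astype('uint8'))
print(st,c+[225,90])
P=bp([(246,111)],.2064,s);print(P,inv(P))
print(inv(bp([(165,190),(304,191)],.05,s)))
E
```

```text
[[   0    0   43   42 1410]
 [  10   10   24   25  396]] [[245.89929078 110.03617021]
 [246.35858586 112.15151515]]
[[ 0.64102053 -0.07975867  0.2064    ]] [[-13.39507907 -19.19616875]]
[[-126.49930679  109.18647522]
 [-127.98162609 -103.67881869]]
```

Request:
jog_arm(steps=[{"delta_pos": [25, 0, 0], "turn": 0, "fingers": 50}, {"delta_pos": [50, -1, 0], "turn": 0, "fingers": 50}, {"delta_pos": [70, -1, 0], "turn": 0, "fingers": 50}, {"delta_pos": [75, -1, -10], "turn": 0, "fingers": 50}, {"delta_pos": [75, -1, -30], "turn": 0, "fingers": 50}, {"delta_pos": [75, -1, -50], "turn": 0, "fingers": 50}, {"delta_pos": [75, -1, -70], "turn": 0, "fingers": 50}, {"delta_pos": [75, -1, -85], "turn": 0, "fingers": 50}, {"delta_pos": [75, -1, -94], "turn": 0, "fingers": 50}, {"delta_pos": [75, -1, -99], "turn": 0, "fingers": 50}, {"delta_pos": [75, -1, -102], "turn": 0, "fingers": 50}, {"delta_pos": [75, -1, -104], "turn": 0, "fingers": 50}, {"delta_pos": [75, -1, -104], "turn": 0, "fingers": 50}])

```text
time_s: 12.72
position: [0.64, -0.0793, 0.206]
tcp_rot: [[-0.112, 0.001, 0.994], [-0.994, -0.0, -0.112], [0.0, -1.0, 0.001]]
force: [0.8, -0.9, 0.4]
opening: 0.497
```

```bash
python3 st.py; python3 - <<'E'
from h import *
import cv2
for c in ("scene","wrist"):
  im=capture(c);cv2.imwrite(f"pics/{c}9.png",im[:,:,::-1])
a=cv2.imread("pics/scene9.png")[150:290,150:290];cv2.imwrite("pics/c9.png",cv2.resize(a,None,fx=4.2,fy=4.2,interpolation=cv2.INTER_CUBIC))
E
```

```text
12.8167 [ 0.6403 -0.0794  0.2065] [[-14.1 -18.9]] open 0.5
[[0.8, -0.9, 0.4], [-0.1, -1.1, 0.1], [0.5, 0.4, 0.9]] mean [ 0.4 -0.5  0.5]
```

View pics/wrist9.png

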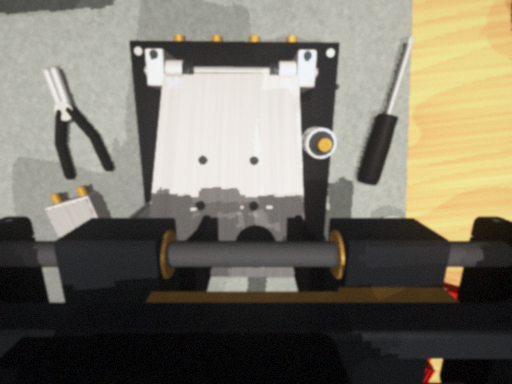

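View pics/c9.png

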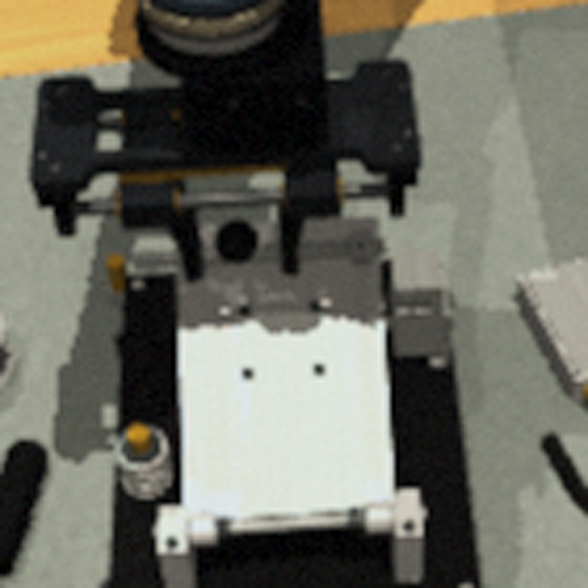

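Request:
jog_arm(steps=[{"delta_pos": [-1, -2, -1], "turn": 0, "fingers": 50}, {"delta_pos": [-1, -2, -2], "turn": 0, "fingers": 50}, {"delta_pos": [-1, -2, -2], "turn": 0, "fingers": 40}, {"delta_pos": [-1, -2, -2], "turn": 0, "fingers": 33}, {"delta_pos": [-1, -2, -2], "turn": 0, "fingers": 29}, {"delta_pos": [-1, -2, -2], "turn": 0, "fingers": 25}, {"delta_pos": [-1, -2, -2], "turn": 0, "fingers": 0}, {"delta_pos": [-1, -2, -2], "turn": 0, "fingers": 0}, {"delta_pos": [-1, -2, -2], "turn": 0, "fingers": 0}])

```text
time_s: 13.67
position: [0.6388, -0.081, 0.2035]
tcp_rot: [[-0.112, 0.0, 0.994], [-0.994, 0.0, -0.112], [-0.0, -1.0, 0.0]]
force: [0.8, 1.5, 0.2]
opening: 0.25
```

```bash
python3 st.py; python3 - <<'E'
from h import *
import cv2
for c in ("scene",):
  im=capture(c);cv2.imwrite(f"pics/{c}10.png",im[:,:,::-1])
a=cv2.imread("pics/scene10.png")[150:290,150:290];cv2.imwrite("pics/c10.png",cv2.resize(a,None,fx=4.2,fy=4.2,interpolation=cv2.INTER_CUBIC))
E
```

```text
13.7667 [ 0.6388 -0.0811  0.2035] [[-15.4 -20.8]] open 0.25
[[0.8, 1.5, 0.2], [-0.5, 0.2, -0.7], [-0.5, 0.6, -0.6]] mean [-0.1  0.8 -0.3]
```

View pics/c10.png

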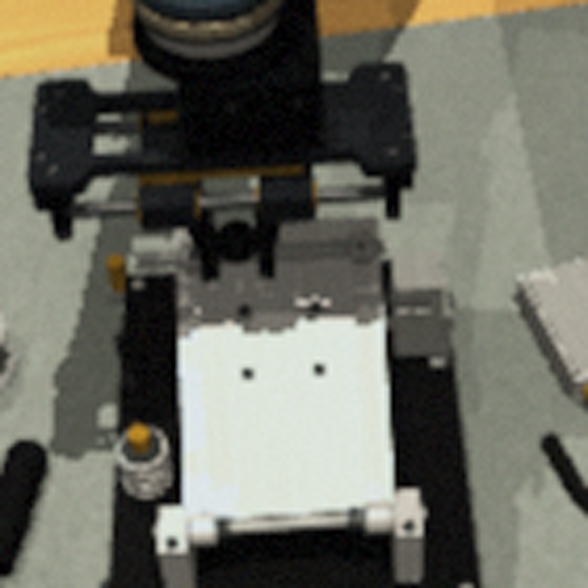

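```bash
python3 - <<'E'
from h import *
K=lambda th:np.array([95-150*np.cos(th)+45*np.sin(th),0,95+150*np.sin(th)+45*np.cos(th)])
for th in np.arange(.5,-.041,-.02):
    d=(K(th)-K(.5));print(round(th,2),np.round([d[0]*.9936,-d[0]*.113,d[2]],1).tolist())
E
```

```text
0.5 [0.0, -0.0, 0.0]
0.48 [-2.2, 0.2, -2.2]
0.46 [-4.3, 0.5, -4.5]
0.44 [-6.4, 0.7, -6.8]
0.42 [-8.5, 1.0, -9.2]
0.4 [-10.5, 1.2, -11.5]
0.38 [-12.5, 1.4, -14.0]
0.36 [-14.4, 1.6, -16.4]
0.34 [-16.2, 1.8, -19.0]
0.32 [-18.1, 2.1, -21.5]
0.3 [-19.8, 2.3, -24.1]
0.28 [-21.5, 2.4, -26.7]
0.26 [-23.2, 2.6, -29.4]
0.24 [-24.8, 2.8, -32.0]
0.22 [-26.3, 3.0, -34.8]
0.2 [-27.8, 3.2, -37.5]
0.18 [-29.3, 3.3, -40.3]
0.16 [-30.7, 3.5, -43.1]
0.14 [-32.0, 3.6, -45.9]
0.12 [-33.3, 3.8, -48.8]
0.1 [-34.5, 3.9, -51.7]
0.08 [-35.6, 4.1, -54.6]
0.06 [-36.7, 4.2, -57.5]
0.04 [-37.8, 4.3, -60.4]
0.02 [-38.8, 4.4, -63.4]
-0.0 [-39.7, 4.5, -66.4]
-0.02 [-40.5, 4.6, -69.4]
-0.04 [-41.3, 4.7, -72.4]
```

Request:
jog_arm(steps=[{"delta_pos": [-2.2, 0.2, -2.2], "turn": 0, "fingers": 0}, {"delta_pos": [-4.3, 0.5, -4.5], "turn": 0, "fingers": 0}, {"delta_pos": [-6.4, 0.7, -6.8], "turn": 0, "fingers": 0}, {"delta_pos": [-8.5, 1.0, -9.2], "turn": 0, "fingers": 0}, {"delta_pos": [-10.5, 1.2, -11.5], "turn": 0, "fingers": 0}, {"delta_pos": [-12.5, 1.4, -14], "turn": 0, "fingers": 0}, {"delta_pos": [-12.5, 1.4, -14], "turn": 0, "fingers": 0}])

```text
time_s: 14.4
position: [0.6263, -0.0797, 0.1892]
tcp_rot: [[-0.112, 0.001, 0.994], [-0.994, 0.0, -0.112], [-0.0, -1.0, 0.001]]
force: [4.0, 1.6, 3.8]
opening: 0.251
```

```bash
python3 st.py 3
```

```text
14.55 [ 0.6266 -0.0798  0.1896] [[-27.7 -20.9]] open 0.251
[[4.0, 1.6, 3.8], [3.0, 2.7, 3.5], [2.3, 2.1, 4.1], [2.7, 1.1, 3.3]] mean [3.  1.9 3.6]
```

Request:
jog_arm(steps=[{"delta_pos": [-1.9, 0.2, -2.4], "turn": 0, "fingers": 0}, {"delta_pos": [-3.7, 0.4, -5], "turn": 0, "fingers": 0}, {"delta_pos": [-5.6, 0.7, -7.5], "turn": 0, "fingers": 0}, {"delta_pos": [-7.3, 0.9, -10.1], "turn": 0, "fingers": 0}, {"delta_pos": [-9, 1.0, -12.7], "turn": 0, "fingers": 0}, {"delta_pos": [-10.7, 1.2, -15.4], "turn": 0, "fingers": 0}, {"delta_pos": [-12.3, 1.4, -18], "turn": 0, "fingers": 0}, {"delta_pos": [-13.8, 1.6, -20.8], "turn": 0, "fingers": 0}, {"delta_pos": [-15.3, 1.8, -23.5], "turn": 0, "fingers": 0}, {"delta_pos": [-15.3, 1.8, -23.5], "turn": 0, "fingers": 0}])

```text
time_s: 15.38
position: [0.611, -0.0781, 0.1656]
tcp_rot: [[-0.112, 0.0, 0.994], [-0.994, -0.0, -0.112], [0.0, -1.0, 0.0]]
force: [3.8, 0.5, 4.4]
opening: 0.252
```

```bash
python3 st.py 3
```

```text
15.5333 [ 0.6114 -0.0781  0.1662] [[-43.1 -20.9]] open 0.253
[[3.8, 0.5, 4.4], [4.7, 1.3, 4.5], [5.3, 1.1, 4.5], [4.7, 1.5, 5.0]] mean [4.6 1.1 4.6]
```

Request:
jog_arm(steps=[{"delta_pos": [-1.2, 0.1, -2.8], "turn": 0, "fingers": 0}, {"delta_pos": [-2.5, 0.3, -5.6], "turn": 0, "fingers": 0}, {"delta_pos": [-3.8, 0.4, -8.4], "turn": 0, "fingers": 0}, {"delta_pos": [-5, 0.6, -11.3], "turn": 0, "fingers": 0}, {"delta_pos": [-6.2, 0.7, -14.2], "turn": 0, "fingers": 0}, {"delta_pos": [-7.3, 0.9, -17.1], "turn": 0, "fingers": 0}, {"delta_pos": [-8.2, 1.0, -19], "turn": 0, "fingers": 0}, {"delta_pos": [-8.2, 1.0, -19], "turn": 0, "fingers": 0}])

```text
time_s: 16.2
position: [0.6029, -0.0772, 0.1472]
tcp_rot: [[-0.112, 0.0, 0.994], [-0.994, -0.0, -0.112], [0.0, -1.0, 0.0]]
force: [3.7, 1.3, 8.2]
opening: 0.245
```

```bash
python3 st.py 3
```

```text
16.35 [ 0.603  -0.0772  0.1476] [[-51.5 -20.9]] open 0.249
[[3.7, 1.3, 8.2], [3.7, 1.8, 6.5], [4.1, 1.0, 6.5], [3.2, 1.1, 6.4]] mean [3.7 1.3 6.9]
```

Request:
jog_arm(steps=[{"delta_pos": [-0.4, 0, -1], "turn": 0, "fingers": 0}, {"delta_pos": [-0.7, 0.1, -2], "turn": 0, "fingers": 0}, {"delta_pos": [-1.0, 0.1, -3], "turn": 0, "fingers": 0}, {"delta_pos": [-1.0, 0.1, -3], "turn": 0, "fingers": 0}])

```text
time_s: 16.68
position: [0.6019, -0.077, 0.1445]
tcp_rot: [[-0.112, 0.0, 0.994], [-0.994, -0.0, -0.112], [0.0, -1.0, 0.0]]
force: [3.8, 1.4, 6.8]
opening: 0.244
```

```bash
python3 st.py 4
```

```text
16.8833 [ 0.602  -0.077   0.1447] [[-52.5 -20.9]] open 0.252
[[3.8, 1.4, 6.8], [2.8, 0.8, 7.3], [3.5, 0.5, 7.5], [3.1, 1.1, 7.4], [3.7, 1.7, 7.1]] mean [3.4 1.1 7.2]
```

Request:
jog_arm(steps=[{"delta_pos": [-0.3, 0, -1], "turn": 0, "fingers": 0}, {"delta_pos": [-0.6, 0.1, -2], "turn": 0, "fingers": 0}, {"delta_pos": [-0.6, 0.1, -2], "turn": 0, "fingers": 0}])

```text
time_s: 17.13
position: [0.6012, -0.0769, 0.1425]
tcp_rot: [[-0.112, 0.0, 0.994], [-0.994, -0.0, -0.112], [0.0, -1.0, 0.0]]
force: [3.4, 1.8, 8.2]
opening: 0.244
```

```bash
python3 st.py 3
```

```text
17.2833 [ 0.6013 -0.077   0.1427] [[-53.2 -20.9]] open 0.245
[[3.4, 1.8, 8.2], [4.1, 0.8, 6.5], [2.8, 1.2, 7.1], [2.8, 0.8, 7.1]] mean [3.3 1.2 7.2]
```

Request:
jog_arm(steps=[{"delta_pos": [-0.2, 0, -0.5], "turn": 0, "fingers": 0}, {"delta_pos": [-0.3, 0, -1], "turn": 0, "fingers": 0}, {"delta_pos": [-0.3, 0, -1], "turn": 0, "fingers": 0}])

```text
time_s: 17.53
position: [0.6009, -0.0769, 0.1416]
tcp_rot: [[-0.112, 0.0, 0.994], [-0.994, -0.0, -0.112], [0.0, -1.0, 0.0]]
force: [2.9, 1.5, 7.3]
opening: 0.247
```

```bash
python3 st.py 3
```

```text
17.6833 [ 0.6009 -0.0769  0.1417] [[-53.5 -20.9]] open 0.245
[[2.9, 1.5, 7.3], [3.2, 1.4, 7.5], [3.4, 1.5, 7.5], [3.8, 1.4, 7.2]] mean [3.3 1.5 7.4]
```

Request:
jog_arm(steps=[{"delta_pos": [-0.2, 0, -0.5], "turn": 0, "fingers": 0}, {"delta_pos": [-0.3, 0, -1], "turn": 0, "fingers": 0}, {"delta_pos": [-0.3, 0, -1], "turn": 0, "fingers": 0}])

```text
time_s: 17.93
position: [0.6006, -0.0769, 0.1406]
tcp_rot: [[-0.112, 0.0, 0.994], [-0.994, -0.0, -0.112], [0.0, -1.0, 0.0]]
force: [3.3, 1.5, 7.5]
opening: 0.246
```

```bash
python3 st.py 3
```

```text
18.0833 [ 0.6006 -0.0769  0.1407] [[-53.9 -20.9]] open 0.246
[[3.3, 1.5, 7.5], [4.0, 1.6, 7.2], [3.6, 1.6, 7.1], [3.8, 1.7, 6.1]] mean [3.7 1.6 7. ]
```

Request:
jog_arm(steps=[{"delta_pos": [-0.2, 0, -0.5], "turn": 0, "fingers": 0}, {"delta_pos": [-0.3, 0, -1], "turn": 0, "fingers": 0}, {"delta_pos": [-0.3, 0, -1], "turn": 0, "fingers": 0}])

```text
time_s: 18.33
position: [0.6003, -0.0768, 0.1396]
tcp_rot: [[-0.112, 0.0, 0.994], [-0.994, -0.0, -0.112], [0.0, -1.0, 0.0]]
force: [2.8, 1.5, 7.4]
opening: 0.249
```

```bash
python3 st.py 3
```

```text
18.4833 [ 0.6003 -0.0769  0.1397] [[-54.2 -20.9]] open 0.245
[[2.8, 1.5, 7.4], [3.1, 2.0, 7.4], [3.3, 1.6, 7.3], [2.9, 1.5, 7.9]] mean [3.  1.6 7.5]
```

Request:
jog_arm(steps=[{"delta_pos": [-0.2, 0, -0.5], "turn": 0, "fingers": 0}, {"delta_pos": [-0.3, 0, -1], "turn": 0, "fingers": 0}, {"delta_pos": [-0.3, 0, -1], "turn": 0, "fingers": 0}])

```text
time_s: 18.73
position: [0.6001, -0.0768, 0.1389]
tcp_rot: [[-0.112, 0.0, 0.994], [-0.994, -0.0, -0.112], [0.0, -1.0, 0.0]]
force: [2.5, 1.0, 9.9]
opening: 0.241
```

```bash
python3 st.py 3
```

```text
18.8833 [ 0.6001 -0.0768  0.1389] [[-54.4 -20.9]] open 0.243
[[2.5, 1.0, 9.9], [2.9, 1.1, 9.2], [2.8, 1.4, 8.6], [2.2, 2.3, 9.2]] mean [2.6 1.4 9.2]
```

Request:
jog_arm(steps=[{"delta_pos": [-0.1, 0, -0.4], "turn": 0, "fingers": 0}, {"delta_pos": [-0.2, 0, -0.7], "turn": 0, "fingers": 0}, {"delta_pos": [-0.2, 0, -0.7], "turn": 0, "fingers": 0}])

```text
time_s: 19.13
position: [0.6001, -0.0769, 0.1388]
tcp_rot: [[-0.112, 0.001, 0.994], [-0.994, -0.0, -0.112], [0.0, -1.0, 0.001]]
force: [3.1, 1.6, 11.1]
opening: 0.245
```

```bash
python3 st.py 3; python3 - <<'E'
from h import *
import cv2
im=capture("scene");cv2.imwrite("pics/scene11.png",im[:,:,::-1])
a=im[150:290,150:290,::-1];cv2.imwrite("pics/c11.png",cv2.resize(a,None,fx=4.2,fy=4.2,interpolation=cv2.INTER_CUBIC))
E
```

```text
19.2833 [ 0.6001 -0.0769  0.1388] [[-54.4 -21. ]] open 0.243
[[3.1, 1.6, 11.1], [2.2, 2.2, 11.6], [2.8, 1.4, 10.2], [2.6, 1.0, 11.2]] mean [ 2.7  1.6 11. ]
```

View pics/c11.png

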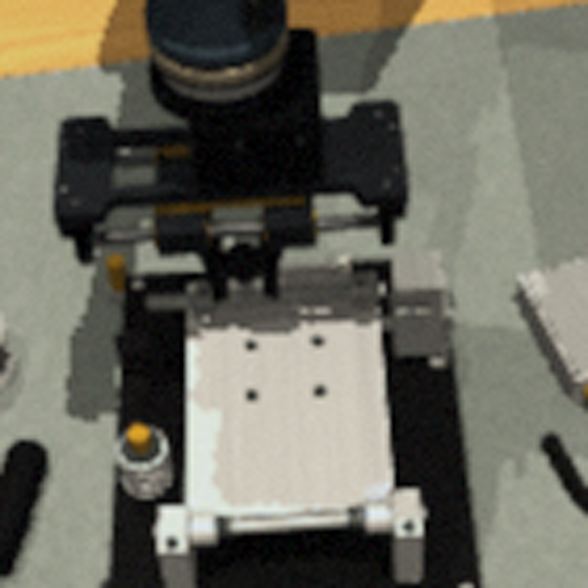

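Request:
jog_arm(steps=[{"delta_pos": [0.1, 1, 0], "turn": 0, "fingers": 0}, {"delta_pos": [0.2, 2, 0], "turn": 0, "fingers": 0}, {"delta_pos": [0.3, 3, 0], "turn": 0, "fingers": 0}, {"delta_pos": [0.4, 4, 0], "turn": 0, "fingers": 0}, {"delta_pos": [0.5, 4.5, 0], "turn": 0, "fingers": 0}])

```text
time_s: 19.75
position: [0.6005, -0.0737, 0.1389]
tcp_rot: [[-0.111, 0.001, 0.994], [-0.994, -0.003, -0.111], [0.003, -1.0, 0.001]]
force: [1.0, -2.1, 10.6]
opening: 0.245
```

```bash
python3 st.py 2
```

```text
19.85 [ 0.6005 -0.0737  0.1388] [[-54.4 -17.7]] open 0.244
[[1.0, -2.1, 10.6], [0.9, -0.9, 11.7], [1.1, -0.5, 11.4]] mean [ 1.  -1.2 11.2]
```

Request:
jog_arm(steps=[{"delta_pos": [0.1, 0.8, 0], "turn": 0, "fingers": 0}, {"delta_pos": [0.2, 1.6, 0], "turn": 0, "fingers": 0}, {"delta_pos": [0.3, 2.4, 0], "turn": 0, "fingers": 0}, {"delta_pos": [0.4, 3.2, 0], "turn": 0, "fingers": 0}, {"delta_pos": [0.5, 4, 0], "turn": 0, "fingers": 0}])

```text
time_s: 20.27
position: [0.601, -0.0699, 0.1389]
tcp_rot: [[-0.112, 0.001, 0.994], [-0.994, -0.003, -0.112], [0.003, -1.0, 0.001]]
force: [1.0, -3.0, 11.3]
opening: 0.247
```

```bash
python3 st.py 2
```

```text
20.3667 [ 0.601  -0.0697  0.1388] [[-54.3 -13.7]] open 0.241
[[1.0, -3.0, 11.3], [0.9, -2.3, 11.1], [0.9, -1.9, 10.9]] mean [ 0.9 -2.4 11.1]
```

Request:
jog_arm(steps=[{"delta_pos": [0.1, 0.8, 0], "turn": 0, "fingers": 0}, {"delta_pos": [0.2, 1.6, 0], "turn": 0, "fingers": 0}, {"delta_pos": [0.3, 2.4, 0], "turn": 0, "fingers": 0}, {"delta_pos": [0.4, 3.2, 0], "turn": 0, "fingers": 0}, {"delta_pos": [0.5, 4, 0], "turn": 0, "fingers": 0}, {"delta_pos": [0.6, 5, 0], "turn": 0, "fingers": 0}])

```text
time_s: 20.87
position: [0.6016, -0.0649, 0.1389]
tcp_rot: [[-0.112, 0.001, 0.994], [-0.994, -0.003, -0.112], [0.003, -1.0, 0.001]]
force: [1.8, -2.2, 11.4]
opening: 0.247
```

```bash
python3 st.py 2
```

```text
20.9667 [ 0.6016 -0.0647  0.1388] [[-54.3  -8.7]] open 0.244
[[1.8, -2.2, 11.4], [1.3, -1.4, 11.0], [2.0, -1.7, 10.5]] mean [ 1.7 -1.8 11. ]
```

Request:
jog_arm(steps=[{"delta_pos": [0.1, 0.8, 0], "turn": 0, "fingers": 0}, {"delta_pos": [0.2, 1.6, 0], "turn": 0, "fingers": 0}, {"delta_pos": [0.3, 2.4, 0], "turn": 0, "fingers": 0}, {"delta_pos": [0.4, 3.2, 0], "turn": 0, "fingers": 0}, {"delta_pos": [0.5, 4, 0], "turn": 0, "fingers": 0}, {"delta_pos": [0.6, 5, 0], "turn": 0, "fingers": 0}])

```text
time_s: 21.47
position: [0.6022, -0.0599, 0.1389]
tcp_rot: [[-0.112, 0.001, 0.994], [-0.994, -0.003, -0.112], [0.003, -1.0, 0.001]]
force: [1.5, -2.2, 11.0]
opening: 0.247
```

```bash
python3 st.py 2
```

```text
21.5667 [ 0.6022 -0.0597  0.1389] [[-54.2  -3.6]] open 0.243
[[1.5, -2.2, 11.0], [0.8, -2.4, 10.5], [0.8, -1.7, 10.4]] mean [ 1.  -2.1 10.7]
```

Home should be about 4 to 7 mm further on. I'll continue more slowly.

Request:
jog_arm(steps=[{"delta_pos": [0.1, 0.6, 0], "turn": 0, "fingers": 0}, {"delta_pos": [0.1, 1.2, 0], "turn": 0, "fingers": 0}, {"delta_pos": [0.2, 1.8, 0], "turn": 0, "fingers": 0}, {"delta_pos": [0.3, 2.4, 0], "turn": 0, "fingers": 0}, {"delta_pos": [0.3, 3, 0], "turn": 0, "fingers": 0}])

```text
time_s: 21.98
position: [0.6025, -0.0569, 0.1389]
tcp_rot: [[-0.112, 0.001, 0.994], [-0.994, -0.003, -0.112], [0.003, -1.0, 0.001]]
force: [1.2, -2.5, 11.6]
opening: 0.243
```

```bash
python3 st.py 2
```

```text
22.0833 [ 0.6025 -0.0568  0.1389] [[-54.2  -0.7]] open 0.242
[[1.2, -2.5, 11.6], [1.7, -2.8, 11.2], [1.0, -1.5, 12.2]] mean [ 1.3 -2.2 11.7]
```

Request:
jog_arm(steps=[{"delta_pos": [0.1, 0.6, 0], "turn": 0, "fingers": 0}, {"delta_pos": [0.1, 1.2, 0], "turn": 0, "fingers": 0}, {"delta_pos": [0.2, 1.8, 0], "turn": 0, "fingers": 0}])

```text
time_s: 22.33
position: [0.6027, -0.0551, 0.1389]
tcp_rot: [[-0.112, 0.001, 0.994], [-0.994, -0.003, -0.112], [0.003, -1.0, 0.001]]
force: [1.3, -3.1, 11.1]
opening: 0.239
```

```bash
python3 st.py 2
```

```text
22.4333 [ 0.6028 -0.055   0.1389] [[-54.2   1.1]] open 0.243
[[1.3, -3.1, 11.1], [1.0, -1.7, 11.2], [1.2, -2.9, 11.3]] mean [ 1.2 -2.6 11.2]
```

Request:
jog_arm(steps=[{"delta_pos": [0.1, 0.6, 0], "turn": 0, "fingers": 0}, {"delta_pos": [0.1, 1.2, 0], "turn": 0, "fingers": 0}])

```text
time_s: 22.6
position: [0.6028, -0.0545, 0.1389]
tcp_rot: [[-0.111, 0.001, 0.994], [-0.994, -0.004, -0.111], [0.004, -1.0, 0.001]]
force: [1.2, -4.4, 11.7]
opening: 0.246
```

```bash
python3 st.py 2
```

```text
22.7 [ 0.6028 -0.0545  0.1389] [[-54.2   1.6]] open 0.247
[[1.2, -4.4, 11.7], [0.5, -4.4, 10.7], [2.0, -4.5, 11.5]] mean [ 1.2 -4.4 11.3]
```

Request:
jog_arm(steps=[{"delta_pos": [0.1, 0.6, 0], "turn": 0, "fingers": 0}, {"delta_pos": [0.1, 1.1, 0], "turn": 0, "fingers": 0}])

```text
time_s: 22.87
position: [0.6029, -0.0544, 0.1389]
tcp_rot: [[-0.111, 0.001, 0.994], [-0.994, -0.006, -0.111], [0.006, -1.0, 0.001]]
force: [-0.2, -8.2, 11.6]
opening: 0.246
```

```bash
python3 st.py 2
```

```text
22.9667 [ 0.6029 -0.0544  0.1389] [[-54.2   1.7]] open 0.241
[[-0.2, -8.2, 11.6], [0.8, -7.0, 10.2], [-0.1, -7.2, 11.5]] mean [ 0.2 -7.5 11.1]
```

Request:
jog_arm(steps=[{"delta_pos": [-0.1, -1, 0.5], "turn": 0, "fingers": 0}, {"delta_pos": [-0.2, -1.8, 1], "turn": 0, "fingers": 0}, {"delta_pos": [-0.2, -1.8, 1], "turn": 0, "fingers": 0}])

```text
time_s: 23.22
position: [0.6029, -0.0546, 0.1393]
tcp_rot: [[-0.112, 0.001, 0.994], [-0.994, -0.003, -0.112], [0.002, -1.0, 0.001]]
force: [2.8, -2.1, 7.4]
opening: 0.244
```

```bash
python3 st.py 2
```

```text
23.3167 [ 0.6028 -0.0545  0.1392] [[-54.2   1.5]] open 0.242
[[2.8, -2.1, 7.4], [2.5, -1.7, 7.1], [1.6, -2.0, 7.7]] mean [ 2.3 -1.9  7.4]
```

Request:
jog_arm(steps=[{"delta_pos": [0, 0, 0], "turn": 0, "fingers": 27}, {"delta_pos": [0, 0, 0], "turn": 0, "fingers": 30}, {"delta_pos": [0, 0, 0], "turn": 0, "fingers": 35}, {"delta_pos": [0, 0, 0], "turn": 0, "fingers": 42}, {"delta_pos": [0, 0, 0], "turn": 0, "fingers": 50}, {"delta_pos": [0, 0, 0], "turn": 0, "fingers": 50}, {"delta_pos": [0, 0, 0], "turn": 0, "fingers": 50}])

```text
time_s: 23.9
position: [0.6017, -0.0528, 0.1378]
tcp_rot: [[-0.112, -0.002, 0.994], [-0.994, 0.0, -0.112], [-0.0, -1.0, -0.002]]
force: [0.1, -0.2, 0.1]
opening: 0.486
```

```bash
python3 st.py 2;python3 - <<'E'
from h import *
import cv2
im=capture("scene");cv2.imwrite("pics/scene12.png",im[:,:,::-1])
a=im[150:290,150:290,::-1];cv2.imwrite("pics/c12.png",cv2.resize(a,None,fx=4.2,fy=4.2,interpolation=cv2.INTER_CUBIC))
E
```

```text
24.0 [ 0.6022 -0.0529  0.1381] [[-55.    3.1]] open 0.493
[[0.1, -0.2, 0.1], [-0.4, 0.6, -0.4], [-0.1, 0.3, -0.4]] mean [-0.1  0.2 -0.2]
```

View pics/c12.png

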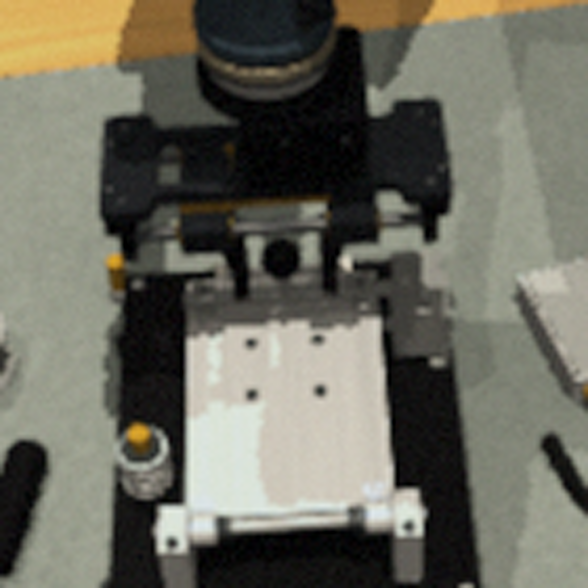

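Request:
jog_arm(steps=[{"delta_pos": [0, 0, 5], "turn": 0, "fingers": 50}, {"delta_pos": [0, 0, 15], "turn": 0, "fingers": 50}, {"delta_pos": [0, 0, 35], "turn": 0, "fingers": 50}, {"delta_pos": [0, 0, 65], "turn": 0, "fingers": 50}, {"delta_pos": [0, 0, 95], "turn": 0, "fingers": 50}, {"delta_pos": [0, 0, 125], "turn": 0, "fingers": 50}, {"delta_pos": [-20, 0, 150], "turn": 0, "fingers": 50}, {"delta_pos": [-50, 0, 160], "turn": 0, "fingers": 50}, {"delta_pos": [-80, 0, 160], "turn": 0, "fingers": 50}, {"delta_pos": [-100, 0, 160], "turn": 0, "fingers": 50}, {"delta_pos": [-110, 0, 160], "turn": 0, "fingers": 50}, {"delta_pos": [-110, 0, 160], "turn": 0, "fingers": 50}, {"delta_pos": [-110, 0, 160], "turn": 0, "fingers": 50}])

```text
time_s: 25.13
position: [0.4934, -0.0533, 0.2992]
tcp_rot: [[-0.113, 0.003, 0.994], [-0.994, -0.001, -0.113], [0.0, -1.0, 0.003]]
force: [0.5, -0.4, -0.2]
opening: 0.5
```

```bash
python3 st.py 2;python3 - <<'E'
from h import *
import cv2
o=[]
for c in("scene","top","wrist"):
    im=capture(c);cv2.imwrite(f"pics/{c}13.png",im[:,:,::-1])
    print(c,[(round(d['confidence'],2),np.round(d['position'],4).tolist(),inv(d['position']).round(1).tolist()) for t in("knob","module") for d in tip_of(t,c)[:2]])
a=cv2.imread("pics/scene13.png")[180:320,150:290];cv2.imwrite("pics/c13.png",cv2.resize(a,None,fx=4.2,fy=4.2,interpolation=cv2.INTER_CUBIC))
P=lambda th,b:(95-150*np.cos(th)+45*np.sin(th),-25+b,95+150*np.sin(th)+45*np.cos(th))
print(inv(fx(F,P(.01,26))), fx(F,P(.01,26)))
E
```

```text
25.2333 [ 0.4942 -0.0534  0.2987] [[-162.3   -9.6]] open 0.497
[[0.5, -0.4, -0.2], [-0.2, -0.7, -0.2], [0.2, -0.1, 0.3]] mean [ 0.1 -0.4 -0. ]
scene [(0.72, [0.6051, -0.0573, 0.1401], [[-51.6, -0.9]]), (0.64, [0.487, 0.4251, 0.0034], [[-223.5, 465.0]]), (0.56, [0.3746, -0.311, -0.0021], [[-252.0, -279.1]])]
top [(0.65, [0.6011, -0.0552, 0.147], [[-55.8, 0.7]]), (0.96, [0.4858, 0.4235, -0.0018], [[-224.5, 463.3]])]
wrist [(0.68, [0.606, -0.0598, 0.1402], [[-50.4, -3.3]]), (0.59, [0.372, -0.3121, 0.003], [[-254.4, -280.5]]), (0.38, [0.7431, 0.1347, -0.0008], [[63.8, 205.4]])]
[[-54.54250756   1.        ]] [[ 0.60242025 -0.05503996  0.14149773]]
```

View pics/c13.png

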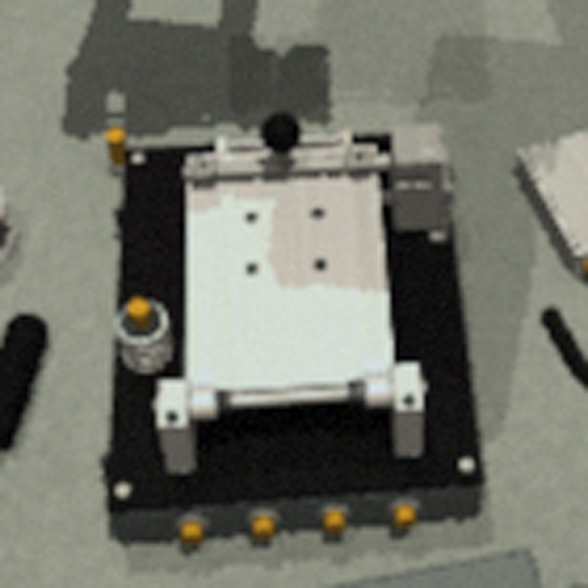

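View pics/wrist13.png

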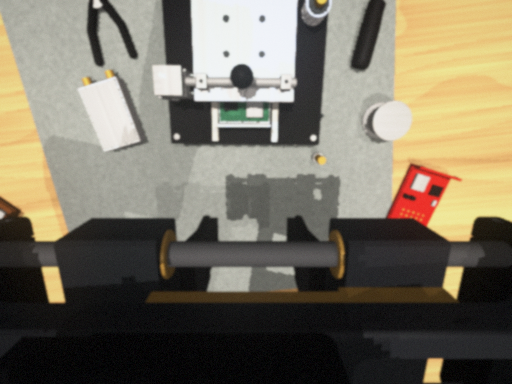

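```bash
python3 - <<'E'
from h import *
import cv2
s=read_state()
a=cv2.imread("pics/wrist13.png")[60:150,150:330];cv2.imwrite("pics/c14.png",cv2.resize(a,None,fx=4,fy=4,interpolation=cv2.INTER_CUBIC))
print(inv(bp([(245,144)],.05,s)),inv(bp([(218,127),(271,127)],.08,s)))
E
```

```text
[[-129.8376618     2.74323512]] [[-105.2022514    36.71406457]
 [-105.20457919  -31.8762902 ]]
```

View pics/c14.png

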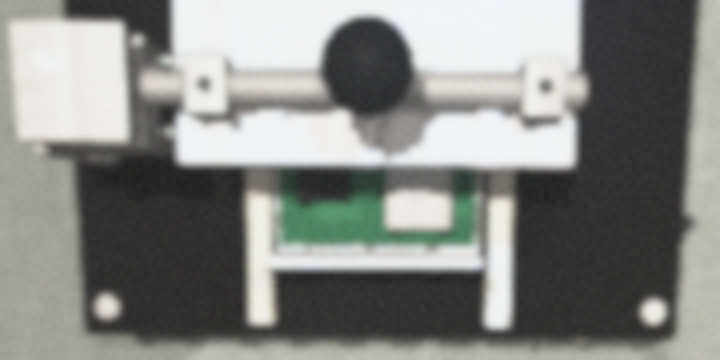

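The plate is level and the bolt rod runs into the catch at crop (150,85). The module's front panel is at fixture x of about -105, its home position. Everything else looks undisturbed, so I'll hand in.

```bash
python3 -c "
from rig import *
print(hand_in())"
```

```text
the job is handed in; nothing more can be done
None
```

The job is done and handed in at about 25 s: the module is home, the plate is down on its pad, and the bolt is in the catch.

- **Module:** I pushed it along the rails with about 4–6 N until it met a firm stop. There the force rose to about 9 N with no further movement. In the last wrist picture its front face was at fixture x ≈ -105, which is home.
- **Plate:** I pressed it down by the gripped knob until I felt the pad. Total force went from 7.4 to about 11 N, so about 4 N was on the pad.
- **Bolt:** While holding the plate there I slid the bolt about 22.5 mm. It moved at about 2–3 N until a firm stop, which I confirmed at about 7.5 N.
- **After letting go:** The plate stayed level, the rod showed in the catch, and the force on the tool was near zero. The bystanders I could see looked undisturbed.

**Checks that disagreed:**
- The knob position reported by the three cameras varied by about 4 mm, between y = -3.3 and 0.7 (1.0 expected).
- My camera-based fixture position was off by 2–3 mm across the rails in some views. The stops I felt decided both positions.
- In the final pictures the networks did not find the module and reported its look-alikes instead. I judged the module from the picture.

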